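# Load the reagent carrier in order of bottle size

## Task

Load the four reagent bottles into the analyser's carrier, upright, one in the middle of each round rubber seat, in order of size: the smallest in the seat next to the carrier's steel handle, then each the next larger, the largest at the far end, so that from the handle every cap shows above the one before it. Do not tip a bottle over, and leave the rack of sample tubes where it stands.

Things in the scene. Friction and masses are not known exactly. Their poses are not given: they have to be found in the camera images.
- bottle_a: Second-largest bottle: closed upright wide-mouth plastic bottle of off-white plastic with a paper label and a red ribbed screw cap (all four look alike but for size). Body 50 mm in diameter up to 68 mm, then a sloping shoulder; cap 38 mm wide and 20 mm high; 100 mm high in all; about 150 g. Origin: centre of its underside; z up its axis. Starts standing on the bench
- bottle_b: Smallest bottle: closed upright wide-mouth plastic bottle of off-white plastic with a paper label and a red ribbed screw cap (all four look alike but for size). Body 34 mm in diameter up to 45 mm, then a sloping shoulder; cap 27 mm wide and 15 mm high; 66 mm high in all; about 45 g. Origin: centre of its underside; z up its axis. Starts standing on the bench
- bottle_c: Largest bottle: closed upright wide-mouth plastic bottle of off-white plastic with a paper label and a red ribbed screw cap (all four look alike but for size). Body 61 mm in diameter up to 96 mm, then a sloping shoulder; cap 44 mm wide and 22 mm high; 132 mm high in all; about 290 g. Origin: centre of its underside; z up its axis. Starts standing on the bench
- bottle_d: Second-smallest bottle: closed upright wide-mouth plastic bottle of off-white plastic with a paper label and a red ribbed screw cap (all four look alike but for size). Body 39 mm in diameter up to 59 mm, then a sloping shoulder; cap 30 mm wide and 17 mm high; 84 mm high in all; about 80 g. Origin: centre of its underside; z up its axis. Starts standing on the bench
- seat_1: One of four equal round black rubber seats, 70 mm wide, in a straight row 80 mm apart in the white carrier; numbers shuffled along the row. Origin: its centre, 2 mm under its flat top, which is 8 mm above the bench. Carrier: fixed, 84 x 368 mm; long sides' lips 16 mm above the bench, inner faces 38 mm from the row's centre line; dividers 4 mm thick, 15 mm above the bench
- seat_2: One of four equal round black rubber seats, 70 mm wide, in a straight row 80 mm apart in the white carrier; numbers shuffled along the row. Origin: its centre, 2 mm under its flat top, which is 8 mm above the bench. Carrier: fixed, 84 x 368 mm; long sides' lips 16 mm above the bench, inner faces 38 mm from the row's centre line; dividers 4 mm thick, 15 mm above the bench
- seat_3: One of four equal round black rubber seats, 70 mm wide, in a straight row 80 mm apart in the white carrier; numbers shuffled along the row. Origin: its centre, 2 mm under its flat top, which is 8 mm above the bench. Carrier: fixed, 84 x 368 mm; long sides' lips 16 mm above the bench, inner faces 38 mm from the row's centre line; dividers 4 mm thick, 15 mm above the bench
- seat_4: One of four equal round black rubber seats, 70 mm wide, in a straight row 80 mm apart in the white carrier; numbers shuffled along the row. Origin: its centre, 2 mm under its flat top, which is 8 mm above the bench. Carrier: fixed, 84 x 368 mm; long sides' lips 16 mm above the bench, inner faces 38 mm from the row's centre line; dividers 4 mm thick, 15 mm above the bench
- handle: Carrier's handle: upright dark steel loop, 70 mm wide, 65 mm high, across the row on a white end block (84 x 24 x 20 mm), at either end of the carrier (changes); the other end has the block alone. Fixed. Origin: under the block's middle, on the bench, on the row's centre line, 52, 132, 212 and 292 mm from the seat centres; y axis along the row (either way), x across
- tube_rack: Bystander: white grid rack, 90 x 195 x 62 mm, with sample tubes with red and yellow caps, tops 106 mm above the bench; loose, 0.9 kg, left of the carrier. Origin: centre of its underside. Right of the carrier stand a box of yellow pipette tips (60 mm high) and a white kit box (75 mm high)

How it is judged:
By the outcome, as a careful person would: the job done as asked, in the order asked, and still so for the second after the job is handed in, with the robot touching nothing.
It also fails if it takes over 128 s, if anything falls off the work surface, if the arm or the gripper's body presses on something with over 40 N, if the wrist force passes 120 N, or if a joint passes its speed limit or range.

## Robot

A 6-joint arm with a two-finger parallel gripper is mounted at the origin on the work surface. World frame = base frame: x ahead of the robot, y to its left, z up, the work surface at z = 0. Lengths are in m, angles in rad, forces in N, time in s.
With the tool pointing down it reaches from about 0.35 to 0.975 m from the base axis. Payload 4.9 kg.
Tool frame: the origin (TCP) lies on the centre line of the jaws, within the pads' length; the fingertips stand manip.tip_reach ahead of it and the grasp point (between the pads) is the TCP (manip.tip_reach is the distance from the TCP to the fingertips, in m); z points along the fingers, y is the line along which they close (so a half turn about z gives the same grasp; the last joint's range is limited). The gripper opens to 85 mm and grips with 20 to 120 N. Pads are 22 mm wide; open, the fingers measure 114 mm over their backs; the gripper's body (76 mm by 85 mm) begins 54 mm behind the grasp point. The pads swing forward as they close: fully open they stand 13 mm farther back than shut.
Start: joints at [-1.313, 0.053, 1.613, -0, 1.476, -0.119], TCP at [0.23, -0.581, 0.25] pointing down, gripper open.
Joint ranges: [-3.01, 3.01], [-1.01, 2.22], [0.06, 2.58], [-1.02, 4.17], [0.09, 2.62], [-3.14, 3.14]. Speed limits (rad/s): [2.57, 2.57, 3.14, 3.14, 3.14, 3.14].

## Interface

Orientations are given as a unit quaternion [w, x, y, z].
In Python, from plant import manip gives the robot as it stands. The module is installed in compiled form; this text tells all that it offers.
- The arm moves only by the tool move_arm, never from a script. Its argument "rows" is a list of rows, each a list of 7 numbers: the shift along the tool's x, y, z in cm, then the turn, a rotation vector about the tool's x, y, z in degrees, then the opening, from -1 (shut) to 1 (fully open). In form: [[tx, ty, tz, ax, ay, az, jaw], ...]. A call has 1 to 20 rows; each row shifts and turns the commanded pose from where the row before left it, along the tool's axes as they then stand; what a row does not reach is not made up. A row lasts 1/12 s, in which the tool goes at most 41.7 mm and 7.16 degrees, less where a joint would pass 70% of its speed; a pose out of reach is approached as far as the arm can. A call is refused whole if a number of a shift passes 4.17 or a number of a turn 7.16, either way. A call with a gripper value outside its range is refused whole. The fingers move at their own pace and stop on an object; the grip force is fixed at half the most. Time passes only in rows, so rows that do not move let the fingers close. It gives the time, the measured TCP pose, the force, the opening and the grip force at its end, in the units of the state.
- manip.state(): the state, without advancing time (a new reading comes with each control period).
- manip.grab_frame(name): name is "scene" or "top" or "wrist"; returns a dict with "img" (420x560x3 uint8, blue, green, red), "mtx" (3x3 intrinsics, pixels), "R" (3x3) and "t" (3): a world point X has camera coordinates R X + t. Camera axes: x right, y down, z forward; pixel columns grow to the right and rows downward; lengths in m; the calibration is good to about 2 mm. A picture is of the moment at which its call begins. There is no depth.
- manip.job_done(): hands the job in; it is judged then, once.
The state is a dict: "time": time; "joint_pos": joint angles; "joint_vel": joint speeds; "joint_efforts": joint torques, N m; "tool_pos": TCP position; "tool_rot": TCP orientation; "contact_force": force on the tool from outside, world axes, zero at the start; "ft_torque": the same for the moment, N m; "gripper_width": opening from 0.0 (shut) to 1.0 (fully open); "grasp_force": force on a finger pad.
Only numpy, scipy, OpenCV 4.12 (cv2) and the standard library are available. Lean on these libraries where they do the work, as an engineer would, in place of code of your own. Each camera call takes 0.05 s, during which the arm holds its last target. There are 200 camera calls.

## Working session

There is one attempt and no reset: what is moved stays moved. The work goes in short steps, Python scripts to look and compute and a tool call to move; the robot and the scene stay as the last step left them, time stands still between calls to the robot, and variables do not carry over. Pictures are saved under pics/ and viewed, at most 14 in all, crops included, and the job is handed in when it is done.

Besides the shell and the picture viewer there is one more tool, called after "Request:" as a command line: name --pt "numbers of a row" for each row, then --argument value for the rest. move_arm: Moves the arm, as the interface text tells. Its arguments: {"type":"object","properties":{"rows":{"type":"array","items":{"type":"array","items":{"type":"number"}}}},"required":["rows"]}

```bash
mkdir -p pics; python3 - <<'E'
from plant import manip
import cv2,numpy as np
s=manip.state();print({k:np.round(v,3) for k,v in s.items()},manip.tip_reach)
for n in("scene","top"):
    f=manip.grab_frame(n);cv2.imwrite(f"pics/{n}0.png",f["img"]);np.savez(f"{n}.npz",**f)
    print(n,np.round(-f["R"].T@f["t"],3),np.round(f["R"],2).tolist())
E
```

```text
{'time': np.float64(0.0), 'joint_pos': array([-1.313,  0.053,  1.614,  0.   ,  1.476, -0.119]), 'joint_vel': array([ 0.   ,  0.001, -0.003,  0.   ,  0.   ,  0.002]), 'joint_efforts': array([-1.0000e-03, -3.9367e+01, -3.7018e+01, -0.0000e+00,  7.0000e-03,
        0.0000e+00]), 'tool_pos': array([ 0.23 , -0.581,  0.249]), 'tool_rot': array([-0.001,  0.982,  0.187, -0.   ]), 'contact_force': array([-0.031,  0.103,  0.21 ]), 'ft_torque': array([-0.014, -0.035, -0.016]), 'grasp_force': np.float64(0.0), 'gripper_width': np.float64(0.998)} 0.019
scene [ 1.422 -0.349  0.671] [[0.45, 0.89, -0.01], [0.49, -0.25, -0.84], [-0.75, 0.37, -0.55]]
top [0.468 0.087 1.154] [[-0.03, -1.0, -0.01], [-1.0, 0.03, -0.09], [0.09, 0.0, -1.0]]
```

View pics/top0.png

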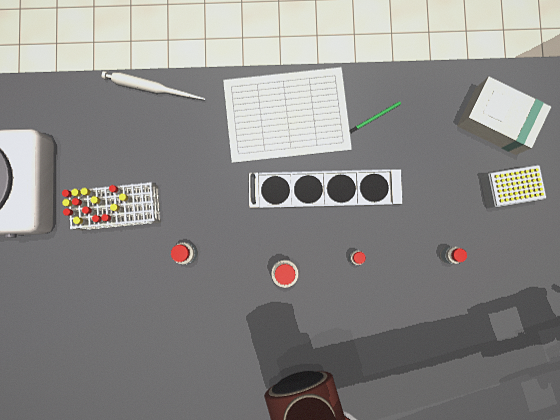

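View pics/scene0.png

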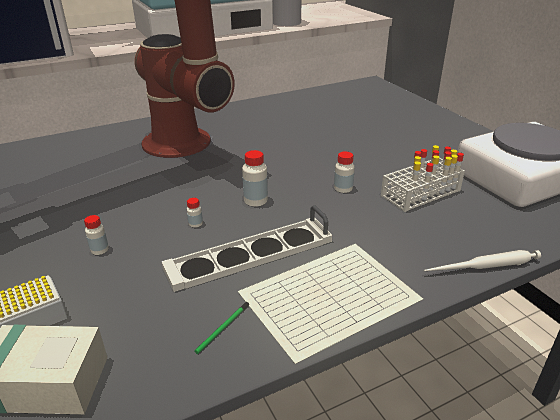

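Top view: the handle is at (252,189), left end, with seats at columns 275, 308, 341 and 374 on row ~189. Caps: a (180,253), c (285,273), b (358,258), d (459,255). The scene view agrees on sizes.

```bash
cat > h.py <<'E'
import cv2,numpy as np
def ray(f,uv,z):
    d=f["R"].T@np.linalg.inv(f["mtx"])@[uv[0],uv[1],1]; c=-f["R"].T@f["t"]
    return (c+d*(z-c[2])/d[2])
def blobs(m,amin):
    n,_,st,ce=cv2.connectedComponentsWithStats(m.astype(np.uint8))
    return [(ce[i],st[i]) for i in range(1,n) if st[i][4]>=amin]
def red(im):
    im=im.astype(int);return (im[...,2]>90)&(im[...,1]<0.5*im[...,2])&(im[...,0]<0.5*im[...,2])
E
python3 - <<'E'
from h import *
H={'a':.1,'b':.066,'c':.132,'d':.084};C={'a':.02,'b':.015,'c':.022,'d':.017}
P={'top':dict(a=(180,253),c=(285,273),b=(358,258),d=(459,255)),'scene':dict(a=(345,157),c=(255,157),b=(194,203),d=(93,222))}
for n in P:
    f=np.load(n+".npz");B=blobs(red(f["img"]),20)
    for k,p in P[n].items():
        ce,st=min(B,key=lambda b:np.hypot(*(b[0]-p)))
        print(n,k,ce.round(1),st,ray(f,ce,H[k]-C[k]/2 if n=='scene' else H[k]-C[k]*.2).round(4))
f=np.load("top.npz");im=f["img"];print(im[189,275],im[189,291],im[220,300])
m=np.zeros(im.shape[:2],bool);m[165:212,258:395]=im[165:212,258:395].max(2)<45
X=np.array([ray(f,c,.008)[:2] for c,s in sorted(blobs(m,200),key=lambda b:b[0][0])]);print(X.round(4),[s[2:] for c,s in blobs(m,200)])
g=np.arange(4)-1.5;d=(X*g[:,None]).sum(0);print(np.linalg.norm(d)/5);d/=np.linalg.norm(d);print((X.mean(0)+.08*g[:,None]*d).round(4),d)
E
```

```text
top a [179.3 252.7] [171 245  18  17 243] [0.4837 0.3101 0.096 ]
top c [284.6 273.9] [275 264  20  21 323] [0.4312 0.0781 0.1276]
top b [358.8 257.2] [353 252  13  12 111] [ 0.4619 -0.093   0.063 ]
top d [459.6 254.8] [453 248  14  14 148] [ 0.4606 -0.3162  0.0806]
scene a [345.  157.5] [338 151  15  14 177] [0.4815 0.3095 0.09  ]
scene c [253.6 157.6] [245 150  19  16 256] [0.4289 0.0775 0.121 ]
scene b [192.6 202.7] [187 198  12  11 114] [ 0.4597 -0.0944  0.0585]
scene d [ 92.  221.4] [ 84 215  17  14 184] [ 0.4588 -0.3169  0.0755]
[61 60 62] [236 230 228] [118 115 117]
[] []
0.0
[] []<stdin>:12: RuntimeWarning: Mean of empty slice.
  ret = ret.dtype.type(ret / rcount)
```

```bash
python3 - <<'E'
from h import *
f=np.load("top.npz");im=f["img"]
m=np.zeros(im.shape[:2],bool);m[165:212,258:395]=im[165:212,258:395].max(2)<100
B=sorted(blobs(m,300),key=lambda b:b[0][0]);print([b[1].tolist() for b in B])
X=np.array([ray(f,c,.008)[:2] for c,s in B]);print(X.round(4))
g=np.arange(4)-1.5;d=(X*g[:,None]).sum(0);print(np.linalg.norm(d)/5);d/=np.linalg.norm(d);print((X.mean(0)+.08*g[:,None]*d).round(4),d)
from plant import manip
from scipy.spatial.transform import Rotation as R
print(R.from_quat(manip.state()["tool_rot"],scalar_first=True).as_matrix().round(3))
E
```

```text
[[261, 176, 29, 28, 614], [294, 175, 29, 28, 613], [327, 175, 29, 27, 612], [360, 174, 29, 28, 614]]
[[ 0.6307  0.0939]
 [ 0.6304  0.0141]
 [ 0.63   -0.0658]
 [ 0.6297 -0.1456]]
0.07983552829189372
[[ 0.6307  0.0942]
 [ 0.6304  0.0142]
 [ 0.63   -0.0658]
 [ 0.6297 -0.1458]] [-0.00449012 -0.99998992]
[[ 0.93   0.368 -0.001]
 [ 0.368 -0.93   0.002]
 [ 0.    -0.002 -1.   ]]
```

Request:
move_arm --pt "0 0 0 0 0 -6.84 1" --pt "0 0 0 0 0 -6.84 1" --pt "0 0 0 0 0 -6.84 1" --pt "0 0 0 0 0 -6.84 1" --pt "0 0 0 0 0 -6.84 1" --pt "0 0 0 0 0 -6.84 1" --pt "0 0 0 0 0 -6.84 1" --pt "0 0 0 0 0 -6.84 1" --pt "0 0 0 0 0 -6.84 1" --pt "0 0 0 0 0 -6.84 1"

```text
time: 0.93
tool_pos: [0.2299, -0.5808, 0.2495]
tool_rot: [-0.001, 0.705, 0.709, 0.0]
contact_force: [-1.6, -0.1, 0.4]
gripper_width: 0.996
grasp_force: 0.0
```

Request:
move_arm --pt "2.6 2.3 0 0 0 0 1" --pt "2.6 2.3 0 0 0 0 1" --pt "2.6 2.3 0 0 0 0 1" --pt "2.6 2.3 0 0 0 0 1" --pt "2.6 2.3 0 0 0 0 1" --pt "2.6 2.3 0 0 0 0 1" --pt "2.6 2.3 0 0 0 0 1" --pt "2.6 2.3 0 0 0 0 1" --pt "2.6 2.3 0 0 0 0 1" --pt "0 0 0 0 0 0 1" --pt "0 0 0 0 0 0 1"

```text
time: 1.85
tool_pos: [0.4377, -0.3458, 0.2498]
tool_rot: [-0.0, 0.706, 0.708, -0.0]
contact_force: [-0.3, 0.3, -0.2]
gripper_width: 1.003
grasp_force: 0.0
```

```bash
cat >> h.py <<'E'
def wrist(z,save=None,amin=100):
    from plant import manip
    f=manip.grab_frame("wrist");s=manip.state()
    if save: cv2.imwrite(save,f["img"])
    print("tcp",s["tool_pos"].round(4),"w",round(float(s["gripper_width"]),3))
    for c,st in blobs(red(f["img"]),amin): print(c.round(1),st,ray(f,c,z).round(4))
    return f
E
python3 -c "
from h import *
f=wrist(.078,'pics/w1.png');print((-f['R'].T@f['t']).round(3),f['R'].round(2))"
```

```text
tcp [ 0.437  -0.3468  0.2498] w 1.001
[309.3 163.3] [294 147  33  33 830] [ 0.4617 -0.3151  0.078 ]
[ 0.438 -0.273  0.373] [[ 1.    0.   -0.  ]
 [ 0.   -0.96  0.28]
 [ 0.   -0.28 -0.96]]
```

View pics/w1.png

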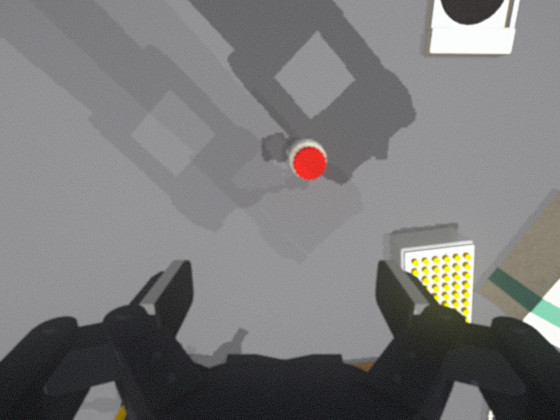

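The wrist view shows d's cap at (309,163), matching the other views within ~2 mm. I'm taking d at (0.461, -0.3155).

Request:
move_arm --pt "3.1 2.4 0 0 0 0 1" --pt "0 0 3.5 0 0 0 1" --pt "0 0 3.5 0 0 0 1" --pt "0 0 3.5 0 0 0 1" --pt "0 0 3.5 0 0 0 1" --pt "0 0 3.5 0 0 0 1" --pt "0 0 2.0 0 0 0 1" --pt "0 0 1.3 0 0 0 1" --pt "0 0 0 0 0 0 1" --pt "0 0 0 0 0 0 0" --pt "0 0 0 0 0 0 -1" --pt "0 0 0 0 0 0 -1" --pt "0 0 0 0 0 0 -1" --pt "0 0 0 0 0 0 -1" --pt "0 0 0 0 0 0 -1" --pt "0 0 0 0 0 0 -1" --pt "0 0 0 0 0 0 -1" --pt "0 0 0 0 0 0 -1"

```text
time: 3.4
tool_pos: [0.4623, -0.3174, 0.0446]
tool_rot: [0.002, 0.707, 0.707, -0.0]
contact_force: [0.2, -0.6, 6.8]
gripper_width: 0.438
grasp_force: 60.6
```

Request:
move_arm --pt "0 0 -1 0 0 0 -1" --pt "0 0 -2 0 0 0 -1" --pt "0 0 -3 0 0 0 -1" --pt "0 0 -3 0 0 0 -1" --pt "0 0 -3 0 0 0 -1" --pt "2 1 0 0 0 0 -1" --pt "3.5 1.8 0 0 0 0 -1" --pt "3.5 1.8 0 0 0 0 -1" --pt "3.5 1.8 0 0 0 0 -1" --pt "3.5 1.8 0 0 0 0 -1" --pt "3.5 1.8 0 0 0 0 -1" --pt "3.5 1.8 0 0 0 0 -1" --pt "3.5 1.8 0 0 0 0 -1" --pt "3.5 1.8 0 0 0 0 -1" --pt "2 1 0 0 0 0 -1" --pt "1 0.5 0 0 0 0 -1" --pt "0 0 0 0 0 0 -1" --pt "0 0 0 0 0 0 -1"

```text
time: 4.9
tool_pos: [0.6297, 0.0134, 0.1623]
tool_rot: [-0.0, 0.707, 0.707, -0.001]
contact_force: [-0.1, -0.6, -0.7]
gripper_width: 0.442
grasp_force: 60.2
```

```bash
python3 -c "
from h import *
from plant import manip
s=manip.state();print(s['tool_pos'],s['contact_force'],s['gripper_width'])
f=manip.grab_frame('scene');cv2.imwrite('pics/s1.png',f['img'])
f=manip.grab_frame('wrist');cv2.imwrite('pics/w2.png',f['img'])
cv2.imwrite('pics/sw1.png',cv2.resize(np.hstack([cv2.imread('pics/s1.png'),cv2.imread('pics/w2.png')]),(800,300)))"
```

```text
[0.62966906 0.01343854 0.16228513] [-0.13699801 -0.60390637 -0.66365031] 0.4417034197862292
```

View pics/sw1.png

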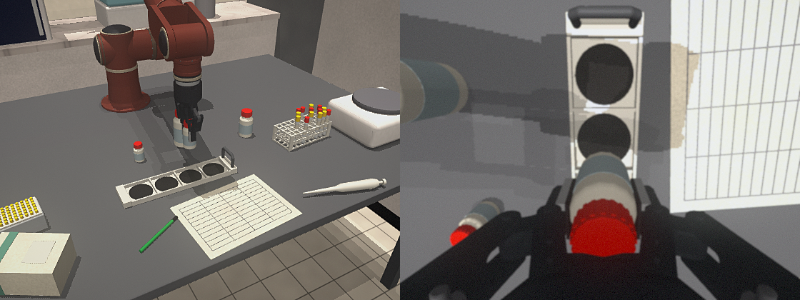

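The picture shows d upright in the jaws, in line with the seat row in the wrist view (column ~604).

Request:
move_arm --pt "0 0 2 0 0 0 -1" --pt "0 0 3 0 0 0 -1" --pt "0 0 3 0 0 0 -1" --pt "0 0 1.5 0 0 0 -1" --pt "0 0 1.0 0 0 0 -1" --pt "0 0 0.3 0 0 0 -1" --pt "0 0 0.2 0 0 0 -1" --pt "0 0 0 0 0 0 -1" --pt "0 0 0 0 0 0 -1"

```text
time: 5.75
tool_pos: [0.6314, 0.0136, 0.0541]
tool_rot: [0.001, 0.707, 0.707, 0.001]
contact_force: [-0.2, 0.1, 0.1]
gripper_width: 0.439
grasp_force: 60.3
```

Request:
move_arm --pt "0 0 0.2 0 0 0 -1" --pt "0 0 0 0 0 0 -1" --pt "0 0 0 0 0 0 -1" --pt "0 0 0 0 0 0 -1"

```text
time: 6.08
tool_pos: [0.6316, 0.0137, 0.0527]
tool_rot: [0.001, 0.707, 0.707, 0.001]
contact_force: [-0.4, 0.2, 5.6]
gripper_width: 0.44
grasp_force: 60.7
```

Request:
move_arm --pt "0 0 0 0 0 0 0" --pt "0 0 0 0 0 0 1" --pt "0 0 0 0 0 0 1" --pt "0 0 0 0 0 0 1" --pt "0 0 0 0 0 0 1" --pt "0 0 -1.5 0 0 0 1" --pt "0 0 -3 0 0 0 1" --pt "0 0 -3 0 0 0 1" --pt "0 0 -3 0 0 0 1" --pt "0 0 -3 0 0 0 1" --pt "-1.68 -2.7 0 0 0 0 1" --pt "-1.68 -2.7 0 0 0 0 1" --pt "-1.68 -2.7 0 0 0 0 1" --pt "-1.68 -2.7 0 0 0 0 1" --pt "-1.68 -2.7 0 0 0 0 1" --pt "-1.68 -2.7 0 0 0 0 1" --pt "-0.57 -0.7 0 0 0 0 1" --pt "0 0 0 0 0 0 1" --pt "0 0 0 0 0 0 1"

```text
time: 7.67
tool_pos: [0.4616, -0.0928, 0.1864]
tool_rot: [0.001, 0.708, 0.707, 0.001]
contact_force: [0.7, -0.3, -0.5]
gripper_width: 1.001
grasp_force: 0.0
```

```bash
python3 -c "
from h import *
f=wrist(.064,'pics/w3.png')
from plant import manip
f=manip.grab_frame('top');cv2.imwrite('pics/t1.png',f['img'])
for c,st in blobs(red(f['img']),60): print(c.round(1),st,ray(f,c,.08).round(4),ray(f,c,.063).round(4))
"
```

```text
tcp [ 0.4619 -0.0925  0.1862] w 0.999
[536.5  59.9] [ 509   32   51   53 2201] [0.6448 0.0192 0.064 ]
[283.9 207.4] [267 190  34  35 890] [ 0.462  -0.0916  0.064 ]
[309.6 183.3] [303 177  14  14 146] [0.6328 0.0146 0.08  ] [0.6354 0.0134 0.063 ]
[100.6 217.8] [ 92 214  19   8  99] [0.5682 0.4913 0.08  ] [0.5698 0.4977 0.063 ]
[179.4 252.7] [171 245  18  17 246] [0.4839 0.3132 0.08  ] [0.4842 0.3168 0.063 ]
[284.6 273.9] [275 264  20  21 324] [0.4296 0.0777 0.08  ] [0.429  0.0776 0.063 ]
```

View pics/w3.png

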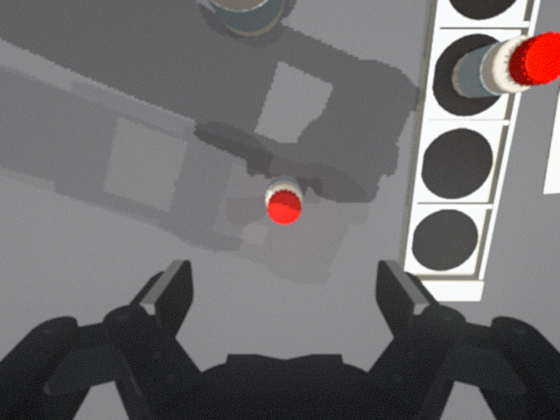

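d stands upright in the second seat from the handle, with its cap at (535,60). b's cap is at (284,207), directly under the jaws.

Request:
move_arm --pt "0 0 3 0 0 0 1" --pt "0 0 3.5 0 0 0 1" --pt "0 0 3.5 0 0 0 1" --pt "0 0 3 0 0 0 1" --pt "0 0 1.5 0 0 0 1" --pt "0 0 0.6 0 0 0 1" --pt "0 0 0 0 0 0 1" --pt "0 0 0 0 0 0 0" --pt "0 0 0 0 0 0 -1" --pt "0 0 0 0 0 0 -1" --pt "0 0 0 0 0 0 -1" --pt "0 0 0 0 0 0 -1" --pt "0 0 0 0 0 0 -1" --pt "0 0 0 0 0 0 -1" --pt "0 0 0 0 0 0 -1" --pt "0 0 0 0 0 0 -1" --pt "0 0 0 0 0 0 -1"

```text
time: 9.18
tool_pos: [0.4623, -0.0932, 0.036]
tool_rot: [0.001, 0.707, 0.707, 0.001]
contact_force: [-0.3, 0.6, 5.6]
gripper_width: 0.376
grasp_force: 59.9
```

Request:
move_arm --pt "0 0 -1 0 0 0 -1" --pt "0 0 -3 0 0 0 -1" --pt "0 0 -3 0 0 0 -1" --pt "0 0 -3 0 0 0 -1" --pt "0 0 -3 0 0 0 -1" --pt "1.4 1.3 0 0 0 0 -1" --pt "2.9 2.6 0 0 0 0 -1" --pt "2.9 2.6 0 0 0 0 -1" --pt "2.9 2.6 0 0 0 0 -1" --pt "2.9 2.6 0 0 0 0 -1" --pt "2.9 2.6 0 0 0 0 -1" --pt "1.9 1.6 0 0 0 0 -1" --pt "0.9 1.0 0 0 0 0 -1" --pt "0 0 0 0 0 0 -1" --pt "0 0 0 0 0 0 -1" --pt "0 0 0 0 0 0 -1"

```text
time: 10.52
tool_pos: [0.6294, 0.0937, 0.1642]
tool_rot: [-0.0, 0.707, 0.707, -0.0]
contact_force: [0.8, -0.1, -0.2]
gripper_width: 0.383
grasp_force: 59.6
```

Request:
move_arm --pt "0 0 2 0 0 0 -1" --pt "0 0 3 0 0 0 -1" --pt "0 0 3 0 0 0 -1" --pt "0 0 2 0 0 0 -1" --pt "0 0 1 0 0 0 -1" --pt "0 0 0.6 0 0 0 -1" --pt "0 0 0.3 0 0 0 -1" --pt "0 0 0.2 0 0 0 -1" --pt "0 0 0 0 0 0 -1" --pt "0 0 0 0 0 0 -1"

```text
time: 11.35
tool_pos: [0.6311, 0.0943, 0.0449]
tool_rot: [0.001, 0.707, 0.707, 0.001]
contact_force: [-0.5, 0.1, -0.9]
gripper_width: 0.375
grasp_force: 59.6
```

Request:
move_arm --pt "0 0 0.2 0 0 0 -1" --pt "0 0 0 0 0 0 -1" --pt "0 0 0 0 0 0 -1"

```text
time: 11.6
tool_pos: [0.6315, 0.0944, 0.044]
tool_rot: [0.001, 0.707, 0.707, 0.001]
contact_force: [-2.4, -0.1, 7.8]
gripper_width: 0.38
grasp_force: 60.3
```

Request:
move_arm --pt "0 0 0 0 0 0 0" --pt "0 0 0 0 0 0 1" --pt "0 0 0 0 0 0 1" --pt "0 0 0 0 0 0 1" --pt "0 0 0 0 0 0 1" --pt "0 0 -1.5 0 0 0 1" --pt "0 0 -3 0 0 0 1" --pt "0 0 -3.5 0 0 0 1" --pt "0 0 -4 0 0 0 1" --pt "0 0 -4 0 0 0 1" --pt "3 -2 0 0 0 0 1" --pt "3 -2 0 0 0 0 1" --pt "3 -2 0 0 0 0 1" --pt "3 -2 0 0 0 0 1" --pt "3 -2 0 0 0 0 1" --pt "3 -2 0 0 0 0 1" --pt "3 -2 0 0 0 0 1" --pt "0.6 -0.7 0 0 0 0 1" --pt "0 0 0 0 0 0 1" --pt "0 0 0 0 0 0 1"

```text
time: 13.27
tool_pos: [0.4833, 0.3102, 0.2021]
tool_rot: [0.001, 0.707, 0.707, 0.0]
contact_force: [0.3, -0.3, 0.3]
gripper_width: 1.0
grasp_force: 0.0
```

```bash
python3 -c "
from h import *
f=wrist(.097,'pics/w4.png')
from plant import manip
f=manip.grab_frame('top');cv2.imwrite('pics/t2.png',f['img'])
f=manip.grab_frame('scene');cv2.imwrite('pics/s2.png',f['img'])
cv2.imwrite('pics/c2.png',np.hstack([cv2.imread('pics/s2.png')[100:400,0:400],cv2.imread('pics/w4.png')[:300,80:480]]))
"
```

```text
tcp [0.4838 0.3097 0.2019] w 1.004
[510.9   4.5] [496   0  38  13 322] [0.6293 0.4524 0.097 ]
[284.1 212.7] [ 259  187   51   52 2014] [0.4837 0.3123 0.097 ]
```

View pics/c2.png

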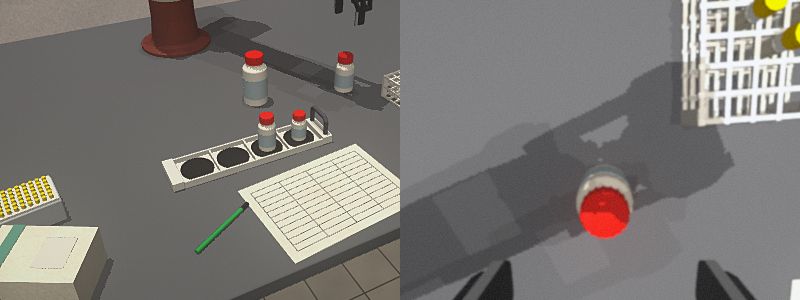

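b and d stand in the first two seats, crop (298,125) and (267,130). a's cap is at crop (606,212), under the jaws, and the rack is clear.

Request:
move_arm --pt "0.1 0 3 0 0 0 1" --pt "0 0 3.5 0 0 0 1" --pt "0 0 3.5 0 0 0 1" --pt "0 0 3 0 0 0 1" --pt "0 0 1.3 0 0 0 1" --pt "0 0 0.6 0 0 0 1" --pt "0 0 0 0 0 0 1" --pt "0 0 0 0 0 0 0" --pt "0 0 0 0 0 0 -1" --pt "0 0 0 0 0 0 -1" --pt "0 0 0 0 0 0 -1" --pt "0 0 0 0 0 0 -1" --pt "0 0 0 0 0 0 -1" --pt "0 0 0 0 0 0 -1" --pt "0 0 0 0 0 0 -1" --pt "0 0 0 0 0 0 -1"

```text
time: 14.75
tool_pos: [0.4849, 0.3122, 0.0551]
tool_rot: [0.001, 0.707, 0.707, 0.002]
contact_force: [0.3, -0.6, 5.9]
gripper_width: 0.568
grasp_force: 62.6
```

Request:
move_arm --pt "0 0 -1 0 0 0 -1" --pt "0 0 -3 0 0 0 -1" --pt "0 0 -4 0 0 0 -1" --pt "0 0 -4 0 0 0 -1" --pt "0 0 -3 0 0 0 -1" --pt "-1 0.7 0 0 0 0 -1" --pt "-2.5 1.3 0 0 0 0 -1" --pt "-3.8 1.4 0 0 0 0 -1" --pt "-3.8 1.4 0 0 0 0 -1" --pt "-3.8 1.4 0 0 0 0 -1" --pt "-3.8 1.4 0 0 0 0 -1" --pt "-3.8 1.4 0 0 0 0 -1" --pt "-3.8 1.4 0 0 0 0 -1" --pt "-3.8 1.4 0 0 0 0 -1" --pt "-3.8 1.4 0 0 0 0 -1" --pt "-2.3 0.9 0 0 0 0 -1" --pt "-1.5 0.5 0 0 0 0 -1" --pt "0 0 0 0 0 0 -1" --pt "0 0 0 0 0 0 -1" --pt "0 0 0 0 0 0 -1"

```text
time: 16.42
tool_pos: [0.6285, -0.0646, 0.202]
tool_rot: [-0.001, 0.707, 0.707, -0.0]
contact_force: [0.5, 0.1, -0.5]
gripper_width: 0.563
grasp_force: 62.2
```

Request:
move_arm --pt "-0.1 0.1 2 0 0 0 -1" --pt "0 0 3 0 0 0 -1" --pt "0 0 3.5 0 0 0 -1" --pt "0 0 2.5 0 0 0 -1" --pt "0 0 1.5 0 0 0 -1" --pt "0 0 0.7 0 0 0 -1" --pt "0 0 0.4 0 0 0 -1" --pt "0 0 0.3 0 0 0 -1" --pt "0 0 0.2 0 0 0 -1" --pt "0 0 0 0 0 0 -1" --pt "0 0 0 0 0 0 -1"

```text
time: 17.33
tool_pos: [0.6313, -0.067, 0.0631]
tool_rot: [0.001, 0.707, 0.707, 0.001]
contact_force: [0.1, -0.1, 0.5]
gripper_width: 0.567
grasp_force: 62.4
```

Request:
move_arm --pt "0 0 0.15 0 0 0 -1" --pt "0 0 0 0 0 0 -1" --pt "0 0 0 0 0 0 -1"

```text
time: 17.58
tool_pos: [0.6314, -0.067, 0.0631]
tool_rot: [0.001, 0.707, 0.707, 0.001]
contact_force: [-3.6, 1.1, 9.1]
gripper_width: 0.564
grasp_force: 63.2
```

Request:
move_arm --pt "0 0 0 0 0 0 0" --pt "0 0 0 0 0 0 1" --pt "0 0 0 0 0 0 1" --pt "0 0 0 0 0 0 1" --pt "0 0 0 0 0 0 1" --pt "0 0 -1.5 0 0 0 1" --pt "0 0 -3 0 0 0 1" --pt "0 0 -4 0 0 0 1" --pt "0 0 -4 0 0 0 1" --pt "0 0 -4 0 0 0 1" --pt "2.2 -3.1 0 0 0 0 1" --pt "2.2 -3.1 0 0 0 0 1" --pt "2.2 -3.1 0 0 0 0 1" --pt "2.2 -3.1 0 0 0 0 1" --pt "2.2 -3.1 0 0 0 0 1" --pt "2.2 -3.1 0 0 0 0 1" --pt "1.3 -1.4 0 0 0 0 1" --pt "0 0 0 0 0 0 1" --pt "0 0 0 0 0 0 1" --pt "0 0 0 0 0 0 1"

```text
time: 19.25
tool_pos: [0.4306, 0.0781, 0.2257]
tool_rot: [0.001, 0.707, 0.707, 0.0]
contact_force: [0.8, -0.8, 0.1]
gripper_width: 1.0
grasp_force: 0.0
```

```bash
python3 -c "
from h import *
f=wrist(.13,'pics/w5.png')
from plant import manip
f=manip.grab_frame('scene');cv2.imwrite('pics/s3.png',f['img'])
cv2.imwrite('pics/c3.png',np.hstack([f['img'][100:400,0:400],cv2.imread('pics/w5.png')[:300,80:480]]))
"
```

```text
tcp [0.4308 0.0779 0.2255] w 1.002
[502.4 179.8] [484 165  38  31 907] [0.5873 0.1076 0.13  ]
[285.  215.4] [ 256  185   59   62 2811] [0.4318 0.0809 0.13  ]
[497.8 266. ] [ 478  249   40   35 1071] [0.5972 0.0396 0.13  ]
```

View pics/c3.png

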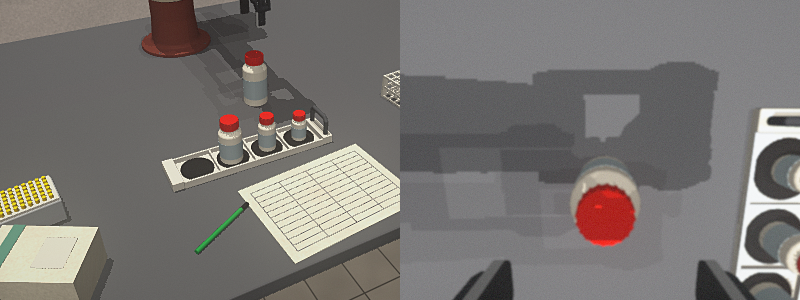

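a stands in the third seat, crop (230,140). c's cap is at crop (605,215), under the jaws, about 1 mm off.

Request:
move_arm --pt "0.15 0.1 2 0 0 0 1" --pt "0 0 3 0 0 0 1" --pt "0 0 3 0 0 0 1" --pt "0 0 3 0 0 0 1" --pt "0 0 2 0 0 0 1" --pt "0 0 0.9 0 0 0 1" --pt "0 0 0 0 0 0 1" --pt "0 0 0 0 0 0 0.5" --pt "0 0 0 0 0 0 -1" --pt "0 0 0 0 0 0 -1" --pt "0 0 0 0 0 0 -1" --pt "0 0 0 0 0 0 -1" --pt "0 0 0 0 0 0 -1" --pt "0 0 0 0 0 0 -1" --pt "0 0 0 0 0 0 -1"

```text
time: 20.6
tool_pos: [0.4328, 0.0798, 0.0883]
tool_rot: [0.002, 0.707, 0.707, 0.001]
contact_force: [-1.7, -0.7, 5.8]
gripper_width: 0.688
grasp_force: 65.3
```

Request:
move_arm --pt "0 0 -1 0 0 0 -1" --pt "0 0 -2 0 0 0 -1" --pt "0 0 -3 0 0 0 -1" --pt "0 0 -3 0 0 0 -1" --pt "0 0 -3 0 0 0 -1" --pt "0 0 -2 0 0 0 -1" --pt "-1 0.9 0 0 0 0 -1" --pt "-2 1.8 0 0 0 0 -1" --pt "-2.6 2.3 0 0 0 0 -1" --pt "-2.6 2.3 0 0 0 0 -1" --pt "-2.6 2.3 0 0 0 0 -1" --pt "-2.6 2.3 0 0 0 0 -1" --pt "-2.6 2.3 0 0 0 0 -1" --pt "-2.6 2.3 0 0 0 0 -1" --pt "-2.0 1.8 0 0 0 0 -1" --pt "-1.2 1.0 0 0 0 0 -1" --pt "-0.75 0.5 0 0 0 0 -1" --pt "0 0 0 0 0 0 -1" --pt "0 0 0 0 0 0 -1" --pt "0 0 0 0 0 0 -1"

```text
time: 22.27
tool_pos: [0.6283, -0.145, 0.2252]
tool_rot: [-0.001, 0.707, 0.707, -0.0]
contact_force: [0.1, -0.0, -3.0]
gripper_width: 0.693
grasp_force: 65.6
```

Request:
move_arm --pt "0 0.05 2 0 0 0 -1" --pt "0 0 3 0 0 0 -1" --pt "0 0 3 0 0 0 -1" --pt "0 0 2 0 0 0 -1" --pt "0 0 1.3 0 0 0 -1" --pt "0 0 0.7 0 0 0 -1" --pt "0 0 0.4 0 0 0 -1" --pt "0 0 0.2 0 0 0 -1" --pt "0 0 0.2 0 0 0 -1" --pt "0 0 0 0 0 0 -1" --pt "0 0 0 0 0 0 -1"

```text
time: 23.18
tool_pos: [0.6303, -0.146, 0.0991]
tool_rot: [0.001, 0.707, 0.707, 0.0]
contact_force: [0.3, -0.8, -3.4]
gripper_width: 0.694
grasp_force: 65.6
```

Request:
move_arm --pt "0 0 0.2 0 0 0 -1" --pt "0 0 0.1 0 0 0 -1" --pt "0 0 0.1 0 0 0 -1" --pt "0 0 0 0 0 0 -1" --pt "0 0 0 0 0 0 -1"

```text
time: 23.6
tool_pos: [0.6304, -0.1462, 0.0965]
tool_rot: [0.001, 0.707, 0.707, 0.0]
contact_force: [-4.1, 0.4, 7.1]
gripper_width: 0.696
grasp_force: 66.4
```

Seated. I'll release, rise, pull back and check.

Request:
move_arm --pt "0 0 0 0 0 0 0.6" --pt "0 0 0 0 0 0 1" --pt "0 0 0 0 0 0 1" --pt "0 0 0 0 0 0 1" --pt "0 0 0 0 0 0 1" --pt "0 0 -1 0 0 0 1" --pt "0 0 -2 0 0 0 1" --pt "0 0 -3 0 0 0 1" --pt "0 0 -4 0 0 0 1" --pt "0 0 -4 0 0 0 1" --pt "-2 -3 0 0 0 0 1" --pt "-2 -3 0 0 0 0 1" --pt "-2 -3 0 0 0 0 1" --pt "-2 -3 0 0 0 0 1" --pt "-2 -3 0 0 0 0 1" --pt "-2 -3 0 0 0 0 1" --pt "-2 -2 0 0 0 0 1" --pt "0 0 0 0 0 0 1" --pt "0 0 0 0 0 0 1" --pt "0 0 0 0 0 0 1"

```text
time: 25.27
tool_pos: [0.4298, -0.2856, 0.2344]
tool_rot: [0.0, 0.707, 0.707, 0.0]
contact_force: [0.4, 0.8, -0.3]
gripper_width: 0.995
grasp_force: 0.0
```

```bash
python3 -c "
from h import *
from plant import manip
f=manip.grab_frame('scene');s=manip.grab_frame('top')
for c,st in blobs(red(s['img']),60):
  if c[0]>150: print(c.round(1),[ray(s,c,z)[:2].round(4).tolist() for z in (.071,.088,.104,.136)])
cv2.imwrite('pics/c4.png',np.hstack([f['img'][80:380,80:480],s['img'][100:400,60:460]]))
"
```

```text
[386.3 179. ] [[0.639, -0.1627], [0.6363, -0.1588], [0.6338, -0.1551], [0.6287, -0.1477]]
[347.8 181.5] [[0.6358, -0.0739], [0.6331, -0.0714], [0.6307, -0.069], [0.6257, -0.0643]]
[309.6 183.4] [[0.6342, 0.0139], [0.6316, 0.015], [0.6291, 0.0161], [0.6242, 0.0182]]
[274.6 185.6] [[0.6313, 0.0945], [0.6288, 0.0944], [0.6263, 0.0943], [0.6215, 0.094]]
```

View pics/c4.png

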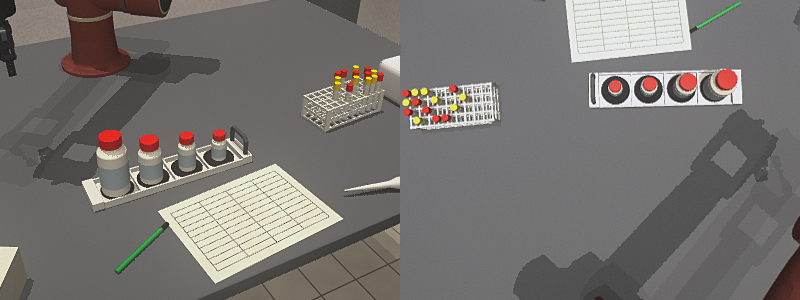

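All four bottles stand upright in order. In the crop the caps are at (110,140), (150,142), (187,138) and (219,135), rising away from the handle. Each is within about 3 mm of its seat centre, and the rack is undisturbed.

```bash
python3 -c "
from plant import manip
print(manip.job_done())"
```

```text
the job is handed in; nothing more can be done
None
```

The job is handed in: all four bottles stand upright in the carrier, each within about 3 mm of its seat centre, smallest at the handle and largest at the far end, with the tube rack left where it stood.

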